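Find the socket that fits the nut on the pump housing

ROBOT

A 6-joint arm with a two-finger parallel gripper is mounted at the origin on the work surface. World frame = base frame: x ahead of the robot, y to its left, z up, the work surface at z = 0. Lengths are in mm, angles in rad, forces in N, time in s.
With the tool pointing down it reaches from about 400 to 925 mm from the base axis. Payload 12.5 kg.
Tool frame: the origin (TCP) lies on the mounting face of the last link; the fingertips stand 190 mm ahead of it and the grasp point (between the pads) lies 171 mm ahead of it (env.tcp_to_tips is the distance from the TCP to the fingertips, in mm); x points along the fingers, y is the direction in which the jaws open and shut, and the axes are right-handed (so a half turn about x gives the same grasp; the last joint's range is limited). The gripper opens to 95 mm and grips with 3 to 60 N. Pads are 20 mm wide; open, the fingers measure 119 mm over their backs; the gripper's body (75 mm by 180 mm) begins 59 mm behind the grasp point.
Start: joints at [-1.343, 0.491, 1.559, -0, 1.092, -0.106], TCP at [204.792, -590.496, 404.761] pointing down, gripper open.
Joint ranges: [-3.1, 3.1], [-0.84, 2.19], [0.05, 2.79], [-1.13, 4.28], [0.06, 2.93], [-2.69, 2.69]. Speed limits (rad/s): [2.22, 2.22, 2.79, 3.14, 3.14, 3.14].

INTERFACE

Orientations are given as [roll, pitch, yaw] about the fixed x, y, z axes, in that order (R = Rz(yaw) Ry(pitch) Rx(roll)).
In Python, from cell import monitor, cams, job, env gives the robot as it stands. The module is installed in compiled form; this text tells all that it offers.
- The arm moves only by the tool apply_moves, never from a script. Its argument "series" is a list of rows, each a list of 3 entries, a list of its own where there are three numbers: the closure, from -1 (fully open) to 1 (shut), so that 0 is half open, then the shift along the tool's x, y, z in cm, then the turn about the tool's x in rad. A call has 1 to 20 rows; each row is the pose to reach, as a shift and turn from the pose commanded when the call began, along the tool's axes at that moment; what a row does not reach only later rows make up. A row lasts 1/8 s, in which the tool goes at most 62.5 mm and 10.7 degrees, less where a joint would pass 70% of its speed; a pose out of reach is approached as far as the arm can. A call with a gripper value outside its range is refused whole. The fingers move at their own pace and stop on an object; the grip force is fixed at half the most. Time passes only in rows, so rows that repeat a pose let the fingers close. It gives the time, the measured TCP pose, the force and the opening at its end, in the units of the state.
- monitor.state(): the state, without advancing time (a new reading comes with each control period).
- cams.read_camera(name): name is "scene" or "top"; returns a dict with "image" (480x640x3 uint8, red, green, blue), "fx", "fy", "cx", "cy" (pixels), "k1" (the pictures are not rectified: a ray, as slopes to the right and down, at radius r is drawn at 1 + k1 r^2 times it, then the intrinsics apply), "position" and "orientation" of the camera in the world. Camera axes: x right, y down, z forward; pixel columns grow to the right and rows downward; lengths in mm; the calibration is good to about 2 mm. A picture is of the moment at which its call begins. There is no depth.
- job.job_done(): hands the job in, once; it reports no verdict.
The state is a dict: "t": time; "joints": joint angles; "qvel": joint speeds; "tau": joint torques, N m; "eef_pos": TCP position; "tcp_rot": TCP orientation; "ft_force": force on the tool from outside, world axes, zero at the start; "moment": the same for the moment, N m; "opening": opening from 0.0 (shut) to 1.0 (fully open).
Only numpy, scipy, OpenCV 4.12 (cv2) and the standard library are available. Lean on these libraries where they do the work, as an engineer would, in place of code of your own. Each camera call takes 0.05 s, during which the arm holds its last target. There are 200 camera calls.

TASK

Try the sockets from the tray on the hex nut beside the pipe stub of the pump housing until you find the one that fits, that is, goes all the way down over the nut onto the housing's boss. Put any socket that does not fit back standing upright in the tray and leave the other things on the bench alone. Finish with the fitting socket seated fully home and upright on the nut, still held in the gripper: do not let go.

Things in the scene. Friction and masses are not known exactly. Their poses are not given: they have to be found in the camera images.
- tray: low open black tray, fixed, 85 (x) x 250 (y) x 17 mm high, walls and floor 5 mm, two 5 mm walls of full height divide it into three cells along its y axis, centres at y = -82, 0, +82 mm, each 75 (x) x 77 mm (y) clear. In each cell one socket stands upright, mouth down; which socket is in which cell varies. Origin: centre of the underside.
- socket_a: one of three loose steel sockets (0.4 kg), alike outside. Origin: centre of the underside (open mouth); z up along the socket. z = 0 to 44 mm: hexagonal skirt, 42 mm across flats, 48 over corners; above: round neck, 34 mm diameter, to the closed top at z = 84 mm. Grip the neck from above about 70 mm above the underside. Its bore size is not told.
- socket_b: second socket, outside the same as socket_a. Every socket has a hexagonal bore, open at the underside and centred on z; its flats are parallel to the skirt's: flats face along +x of the socket's frame and every 60 deg from there. Only the bore differs between the three sockets; which one has which is not told.
- socket_c: third socket, outside the same as socket_a. The three bores are 22.5, 28.5 and 35 mm across flats, 54, 42 and 30 mm deep, made for the nut sizes 20, 26 and 32 mm. A bore too small stops on the nut; one too large stops on the end of the stud; both leave the underside at least 7 mm above the boss.
- housing: cast aluminium pump housing, fixed: block 116 (x) x 250 (y) mm on a 130 x 256 x 10 mm foot, top 50 mm high, three round bosses of 58 mm diameter at y = -80, 0, +80 mm, flat tops 60 mm high, on each a hex nut on a stud, of three sizes in varying order. A pipe stub (44 mm diameter, flange 54) sticks out level from the +y end to y = 162 mm. Origin: centre of the underside.
- nut_seat (a point): point on the axis of the nut to work on (boss at y = +80 mm, beside the pipe stub), on the boss's flat top, 60 mm above the bench; axes as the housing's. The right socket, centred within about 1 mm and its flats turned to the nut's within about 5 deg, goes down over the nut until its underside rests on the boss in this point's plane.
- nut_top (a point): point on the same axis, 16 mm above nut_seat, at the height of the nut's top face; the nut's top 3 mm are stepped in 1.75 mm a side as a lead. The nut does not turn; flats face along +x of this frame and every 60 deg from there. Its size varies: 20, 26 or 32 mm across flats, with the end of its stud 50, 38 or 26 mm above nut_seat (stud 12, 16, 20 mm thick).
- threadlock: bystander: white plastic bottle, 40 mm in diameter, 100 mm high, loose, upright. Origin: centre of the underside.
- spanner: bystander: steel spanner 180 mm long, lying loose on the bench along its x axis. Origin: on its underside.
- bin: bystander: blue open bin 100 x 140 x 60 mm with bolts, loose. Origin: centre of the underside.

How it is judged (in metres and radians):
At the end, for the whole second after the job is handed in: One socket is on the nut at nut_seat with its underside no more than 3 mm above the boss, within 5 mm of the nut's axis and within 4 deg of upright, at rest and gripped by the fingers (over 1 N); the other two stand within 7 deg of upright on the floor of the tray, at rest and not held (((z of socket_a in the frame of nut_seat between -0.004 and 0.003 m and horizontal distance between socket_a and nut_seat below 0.005 m and angle between socket_a's own z axis and vertical below 0.07 rad and contact force between the fingers and socket_a above 1 N and linear speed of socket_a below 0.02 m/s and x of socket_b in the frame of tray between -0.04 and 0.04 m and y of socket_b in the frame of tray between -0.125 and 0.125 m and z of each of socket_b, socket_c in the frame of tray below 0.012 m and angle between each of socket_b, socket_c's own z axis and vertical below 0.12 rad and linear speed of each of socket_b, socket_c below 0.03 m/s and contact force between the fingers and socket_b below 0.2 N and x of socket_c in the frame of tray between -0.04 and 0.04 m and y of socket_c in the frame of tray between -0.125 and 0.125 m and contact force between the fingers and socket_c below 0.2 N) or (z of socket_b in the frame of nut_seat between -0.004 and 0.003 m and horizontal distance between socket_b and nut_seat below 0.005 m and angle between socket_b's own z axis and vertical below 0.07 rad and contact force between the fingers and socket_b above 1 N and linear speed of socket_b below 0.02 m/s and x of socket_a in the frame of tray between -0.04 and 0.04 m and y of socket_a in the frame of tray between -0.125 and 0.125 m and z of each of socket_a, socket_c in the frame of tray below 0.012 m and angle between each of socket_a, socket_c's own z axis and vertical below 0.12 rad and linear speed of each of socket_a, socket_c below 0.03 m/s and contact force between the fingers and socket_a below 0.2 N and x of socket_c in the frame of tray between -0.04 and 0.04 m and y of socket_c in the frame of tray between -0.125 and 0.125 m and contact force between the fingers and socket_c below 0.2 N) or (z of socket_c in the frame of nut_seat between -0.004 and 0.003 m and horizontal distance between socket_c and nut_seat below 0.005 m and angle between socket_c's own z axis and vertical below 0.07 rad and contact force between the fingers and socket_c above 1 N and linear speed of socket_c below 0.02 m/s and x of socket_a in the frame of tray between -0.04 and 0.04 m and y of socket_a in the frame of tray between -0.125 and 0.125 m and z of each of socket_a, socket_b in the frame of tray below 0.012 m and angle between each of socket_a, socket_b's own z axis and vertical below 0.12 rad and linear speed of each of socket_a, socket_b below 0.03 m/s and contact force between the fingers and socket_a below 0.2 N and x of socket_b in the frame of tray between -0.04 and 0.04 m and y of socket_b in the frame of tray between -0.125 and 0.125 m and contact force between the fingers and socket_b below 0.2 N))); the arm keeps its last pose, push and grip.
It fails at once if a bystander (bottle, spanner or bin) is moved more than 20 mm or the bottle is knocked over (distance of any of threadlock, spanner, bin from where it was at the start of the episode above 0.02 m or angle between threadlock's own z axis and vertical above 0.4 rad).
It also fails if it takes over 72 s, if anything falls off the work surface, if the arm or the gripper's body presses on something with over 40 N, if the wrist force passes 120 N, or if a joint passes its speed limit or range.

## Working session

There is one attempt and no reset: what is moved stays moved. The work goes in short steps, Python scripts to look and compute and a tool call to move; the robot and the scene stay as the last step left them, time stands still between calls to the robot, and variables do not carry over. Pictures are saved under pics/ and viewed, about 8 in all and at most 12, crops included, and the job is handed in when it is done.

Besides the shell and the picture viewer there is one more tool, called after "Request:" as a command line: name --argument value ..., lists and objects as JSON in quotes. apply_moves: Moves the arm, as the interface text tells. Its arguments: {"type":"object","properties":{"series":{"type":"array"}},"required":["series"]}

```bash
mkdir -p pics && cat > h.py <<'E'
import numpy as np, cv2
from cell import monitor, cams, job, env
def shot(name,fn=None):
    c=cams.read_camera(name)
    if fn: cv2.imwrite('pics/'+fn,c['image'][:,:,::-1])
    return c
E
python3 - <<'E'
from h import *
for n in('scene','top'):
    c=shot(n,n+'0.png'); print({k:np.round(v,4).tolist() for k,v in c.items() if k!='image'})
print({k:np.round(v,3).tolist() for k,v in monitor.state().items()})
E
```

```text
{'fx': 575.9134, 'fy': 575.9134, 'cx': 322.3038, 'cy': 243.5492, 'k1': 0.0367, 'position': [1247.6476, 535.9632, 905.1842], 'orientation': [-2.3528, 0.0134, 2.2722]}
{'fx': 555.8133, 'fy': 555.8133, 'cx': 324.9911, 'cy': 231.3507, 'k1': 0.0149, 'position': [467.5571, 8.2025, 990.7493], 'orientation': [-2.9612, -0.0373, -1.5794]}
{'t': 0.1, 'joints': [-1.343, 0.491, 1.559, 0.0, 1.092, -0.106], 'qvel': [0.0, -0.003, -0.002, 0.001, 0.001, 0.0], 'tau': [0.005, -61.362, -25.861, 0.069, 0.047, -0.0], 'eef_pos': [204.794, -590.467, 404.223], 'tcp_rot': [-1.703, 1.57, 1.772], 'ft_force': [0.128, 0.166, -0.309], 'moment': [0.011, -0.007, -0.037], 'opening': 0.997}
```

View pics/top0.png

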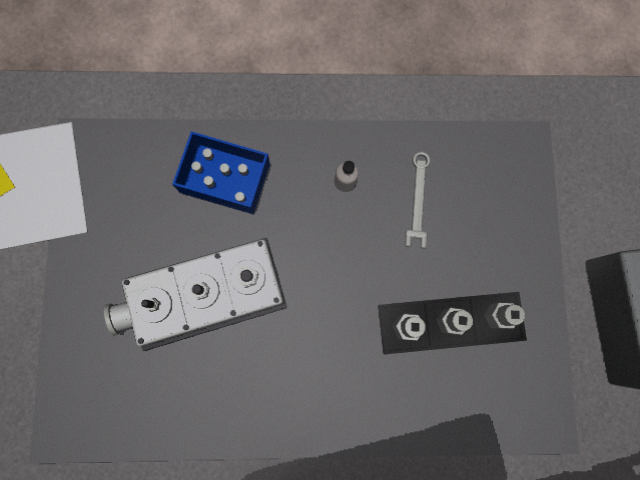

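View pics/scene0.png

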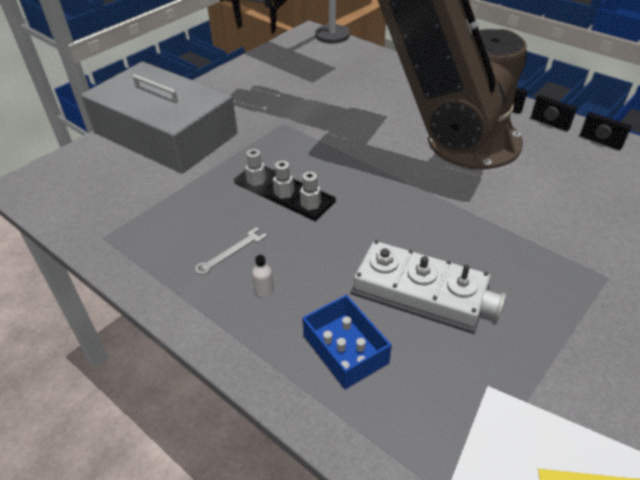

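The top view shows the housing with its pipe stub at the left at (118,318). The nut to work on is near (153,303) with a thin tall stud, probably the 20 mm size. The sockets are in the tray at about (411,327), (458,321) and (509,315). Next I'll measure these from enlarged crops.

```bash
cat >> h.py <<'E'
from scipy.spatial.transform import Rotation as Ro
def ray(c,u,v):
    x=np.array([(u-c['cx'])/c['fx'],(v-c['cy'])/c['fy']]); y=x.copy()
    for _ in range(20): y=x/(1+c['k1']*(y@y))
    return Ro.from_euler('xyz',c['orientation']).as_matrix()@np.r_[y,1]
def onz(c,u,v,z):
    d=ray(c,u,v);p=c['position'];return (p+d*(z-p[2])/d[2])
def pix(c,P):
    q=Ro.from_euler('xyz',c['orientation']).as_matrix().T@(np.array(P,float)-c['position'])
    s=q[:2]/q[2];s=s*(1+c['k1']*(s@s));return s*c['fx']+[c['cx'],c['cy']]
def tri(c1,a,c2,b):
    d1,d2=ray(c1,*a),ray(c2,*b);p1,p2=np.array(c1['position']),np.array(c2['position'])
    s=np.linalg.lstsq(np.c_[d1,-d2],p2-p1,rcond=None)[0]
    A,B=p1+s[0]*d1,p2+s[1]*d2;return (A+B)/2,np.linalg.norm(A-B)
def crop(im,x,y,w,h,s): return cv2.resize(im[y:y+h,x:x+w],None,fx=s,fy=s,interpolation=cv2.INTER_CUBIC)
E
python3 - <<'E'
from h import *
t=cams.read_camera('top');s=cams.read_camera('scene')
import pickle;pickle.dump((t,s),open('v.pkl','wb'))
a=crop(t['image'],372,282,160,75,5);b=crop(t['image'],105,230,190,125,4)
b=cv2.copyMakeBorder(b[:225*2+50],0,0,0,800-b.shape[1],cv2.BORDER_CONSTANT)[-500:]
cv2.imwrite('pics/a.png',a[:,:,::-1]);cv2.imwrite('pics/b.png',b[:,:,::-1])
sc=np.vstack([crop(s['image'],225,140,120,80,4),crop(s['image'],345,230,120,100,4)[:280]])
sc=np.hstack([crop(s['image'],225,140,120,100,3.3),crop(s['image'],345,235,120,100,3.3)])
cv2.imwrite('pics/c.png',sc[:,:,::-1]);print(sc.shape)
# tray mask, foot mask
im=t['image'].astype(int);g=im.max(2)
m=((g<62)).astype(np.uint8);m[:,:370]=0;m[:,540:]=0;m[:280]=0;m[365:]=0
m=cv2.morphologyEx(m,cv2.MORPH_CLOSE,np.ones((9,9)))
for k in cv2.findContours(m,0,2)[0]:
    if cv2.contourArea(k)>500:
        r=cv2.minAreaRect(k);print(r,[onz(t,*p,17)[:2].round(1) for p in cv2.boxPoints(r)])
E
```

```text
(330, 792, 3)
((452.02935791015625, 322.3048400878906), (49.73215866088867, 144.44915771484375), 84.50768280029297) [array([ 515.1, -120.7]), array([ 537.8, -376.4]), array([ 452. , -378.4]), array([ 430.6, -126.7])]
```

View pics/a.png

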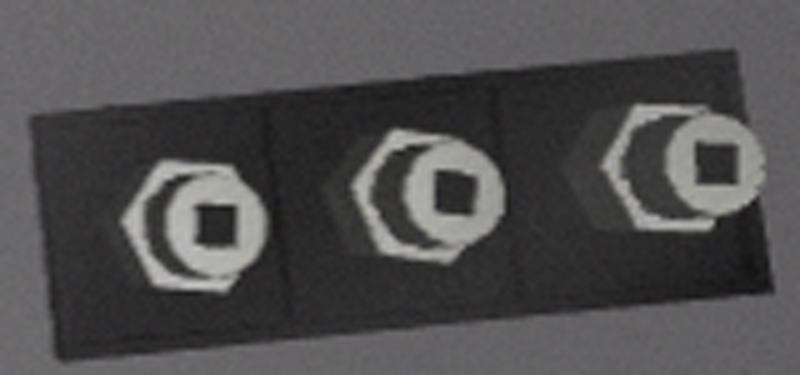

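View pics/b.png

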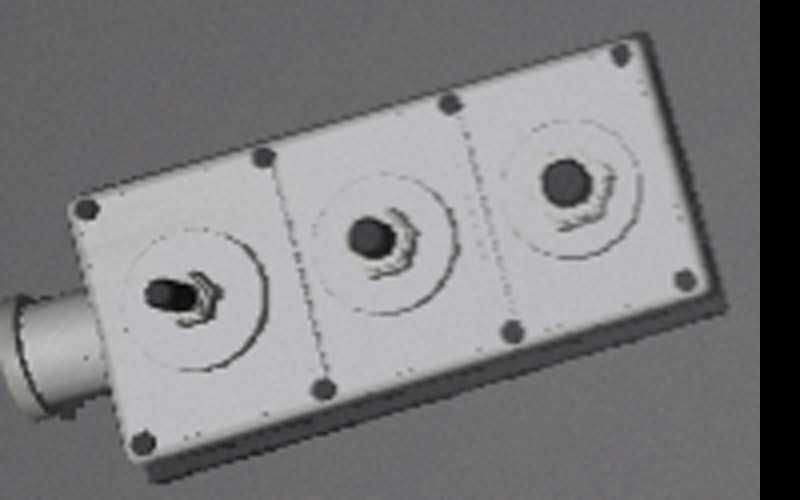

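View pics/c.png

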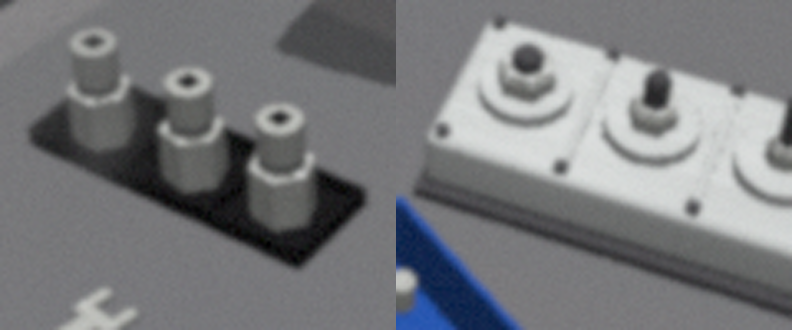

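The crops show the target nut, the leftmost of the three, with a thin tall stud. That is the 20 mm nut, so the 22.5 mm bore should fit. The sockets' recesses are visible in both views, so I'll measure them and fit the housing from its bolts and boss.

```bash
cat > m.py <<'E'
from h import *
import pickle;t,s=pickle.load(open('v.pkl','rb'))
def blob(c,u,v,r,thr,inv=False):
    g=c['image'].max(2).astype(float);g=cv2.resize(g,None,fx=4,fy=4,interpolation=cv2.INTER_CUBIC)
    m=((g>thr) if inv else (g<thr)).astype(np.uint8)
    M=np.zeros_like(m);cv2.circle(M,(int(u*4),int(v*4)),int(r*4),1,-1);m&=M
    n,l,st,ce=cv2.connectedComponentsWithStats(m)
    i=1+np.argmin(np.hypot(*(ce[1:]-[4*u,4*v]).T)+1e3*(st[1:,4]<30)) 
    return (ce[i]-1.5)/4, st[i,4]/16
E
python3 - <<'E'
from m import *
B=[(87,209),(263,157),(449,103),(621,54),(685,280),(513,332),(323,390),(143,443)]
P=[]
for b in B:
    p,a=blob(t,105+b[0]/4,230+b[1]/4,5,130);P.append(p);print(p.round(2),a)
W=np.array([onz(t,*p,53)[:2] for p in P]);c=W.mean(0)
for z in(50,53,56):
  W=np.array([onz(t,*p,z)[:2] for p in P]);c=W.mean(0)
  # y axis direction: from bolt 3,4 side to 0,7 side
  d=(W[0]-W[3])+(W[7]-W[4]);y=d/np.hypot(*d);L=np.hypot(*(W[0]-W[3]));Wd=np.hypot(*(W[0]-W[7]))
  print(z,c.round(1),'yaw',np.arctan2(-y[0],y[1]),'L',L,Wd,'seat',(c+80*y).round(1))
print('tray')
for a,q in(((216,225),(280,117)),((456,193),(188,81)),((717,163),(93,41))):
    p,A=blob(t,372+a[0]/5,282+a[1]/5,6,120)
    q,A2=blob(s,225+q[0]/3.3,140+q[1]/3.3,4,110)
    print(p.round(2),A,q.round(2),A2,onz(t,*p,89).round(1),onz(s,*q,89).round(1),tri(t,p,s,q)[0].round(1),tri(t,p,s,q)[1].round(1))
# hex skirt corners (left visible) at z=49
H=[[(121,222),(166,160),(238,163),(222,292),(156,287)],[(354,186),(398,130),(460,141),(447,263),(377,246)],[(603,170),(636,105),(708,105),(712,230),(643,230)]]
for h in H:
    Q=np.array([onz(t,372+u/5,282+v/5,49)[:2] for u,v in h])
    # circle fit
    A=np.c_[2*Q,np.ones(len(Q))];x=np.linalg.lstsq(A,(Q**2).sum(1),rcond=None)[0];r=np.sqrt(x[2]+x[:2]@x[:2])
    an=np.degrees(np.arctan2(*(Q-x[:2]).T[::-1]))
    print(x[:2].round(1),r.round(1),((an+30)%60).round(1))
# scene bosses/studs
p,A=blob(t,105+157/4,230+294/4,4,70);print('stud',p,A)
E
python3 - <<'E'
from m import *
# stud end target in scene, print a magnified region
cv2.imwrite('pics/d.png',np.hstack([crop(s['image'],440,255,50,50,8),crop(t['image'],130,280,50,50,8)])[:,:,::-1])
E
```

```text
[125.79 280.86] 42.5625
[170.08 267.7 ] 39.8125
[216.58 254.22] 38.8125
[259.63 241.83] 37.4375
[275.93 299.73] 24.375
[232.75 312.64] 27.5
[185.57 327.02] 29.25
[140.39 340.61] 33.125
50 [539.2 179.8] yaw 0.2865781960460135 L 230.92923754413854 102.2826430372197 seat [516.6 256.5]
53 [539.  179.3] yaw 0.28657819604601353 L 230.19281636860836 101.95646907578092 seat [516.4 256. ]
56 [538.8 178.7] yaw 0.28657819604601337 L 229.4563951930781 101.63029511434212 seat [516.2 255.5]
tray
[414.82 326.64] 71.75 [309.25 175.25] 13.375 [ 475.8 -170.1   89. ] [ 476.6 -168.6   89. ] [ 475.6 -170.    87.8] 0.7
[462.58 320.11] 75.625 [281.48 164.12] 12.375 [ 485.6 -248.1   89. ] [ 486.1 -246.5   89. ] [ 485.4 -248.    88. ] 1.0
[514.82 314.21] 76.9375 [252.82 152.15] 10.9375 [ 494.5 -334.1   89. ] [ 495.1 -332.    89. ] [ 494.2 -334.    87.8] 1.3
[ 475.9 -171.6] 24.5 [57.9 53.  52.9 50.1 55.8]
[ 484.6 -248.9] 23.2 [51.2 47.6 52.9 48.2 45.4]
[ 493.9 -335.5] 24.2 [ 2.2 59.3 57.7 58.3  0.1]
stud [144.67068966 303.07413793] 36.25
```

View pics/d.png

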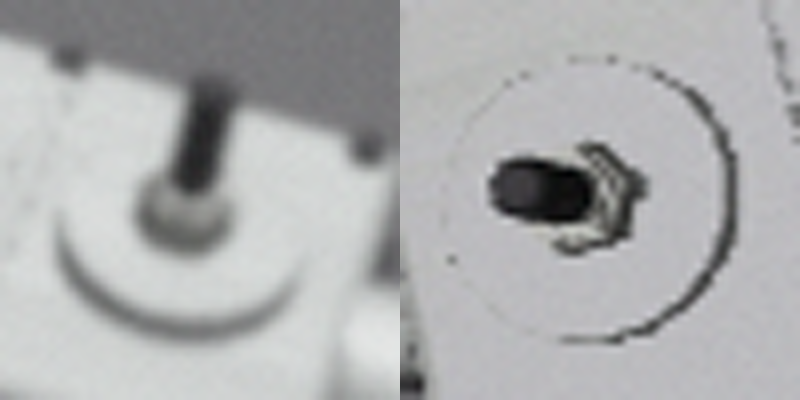

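```bash
python3 - <<'E'
from m import *
print(onz(t,130+119/8-.5,280+187/8-.5,110).round(1),onz(t,153.0,304.3,60).round(1),onz(t,*(130+(622-400)/8-.5,280+198/8-.5),70).round(1))
print(pix(t,[516,256,60]),pix(t,[516,256,110]),pix(s,[516,256,60]),pix(s,[516,256,110]))
print(onz(s,440+205/8-.5,255+88/8-.5,110).round(1))
R=Ro.from_euler('xyz',monitor.state()['tcp_rot']).as_matrix();print(R.round(3))
E
```

```text
[515.6 255.8 110. ] [515.9 255.7  60. ] [515.4 246.3  70. ]
[152.83378124 304.22508022] [144.22580019 302.60559136] [461.49616304 282.79500241] [465.66914299 265.15816926]
[517.4 255.7 110. ]
[[-0.     0.328 -0.945]
 [ 0.001 -0.945 -0.328]
 [-1.    -0.001 -0.   ]]
```

```bash
cat >> h.py <<'E'
def plan(x,y,z,psi=None):
    s=monitor.state();R=Ro.from_euler('xyz',s['tcp_rot']).as_matrix();p=np.array(s['eef_pos'])
    cur=np.degrees(np.arctan2(R[1,1],R[0,1]));d=R.T@(np.array([x,y,z])-p)/10
    print('t',round(s['t'],2),'tcp',p.round(1),'psi',cur.round(2),'tilt',(np.degrees(np.arccos(-R[2,0]))).round(2),'op',round(s['opening'],3),'F',np.round(s['ft_force'],1),'j',np.round(s['joints'],2))
    print('shift cm',d.round(3),'turn', None if psi is None else round(float(np.radians(cur-psi)),3))
E
python3 -c "
from h import *
plan(475.6,-170,330,5)"
```

```text
t 0.2 tcp [ 204.8 -590.5  404.4] psi -70.88 tilt 0.03 op 0.999 F [ 0.5  0.3 -0.5] j [-1.34  0.49  1.56  0.    1.09 -0.11]
shift cm [  7.464 -30.852 -39.361] turn -1.324
```

Request:
apply_moves --series '[[-0.3, [7.46, -30.85, -39.36], -1.324], [-0.3, [7.46, -30.85, -39.36], -1.324], [-0.3, [7.46, -30.85, -39.36], -1.324], [-0.3, [7.46, -30.85, -39.36], -1.324], [-0.3, [7.46, -30.85, -39.36], -1.324], [-0.3, [7.46, -30.85, -39.36], -1.324], [-0.3, [7.46, -30.85, -39.36], -1.324], [-0.3, [7.46, -30.85, -39.36], -1.324], [-0.3, [7.46, -30.85, -39.36], -1.324], [-0.3, [7.46, -30.85, -39.36], -1.324], [-0.3, [7.46, -30.85, -39.36], -1.324]]'

```text
t: 1.58
eef_pos: [475.1, -171.1, 330.3]
tcp_rot: [0.371, 1.57, -1.115]
ft_force: [-0.8, 0.2, -1.0]
opening: 0.65
```

```bash
python3 -c "
from h import *
plan(475.6,-170,246,5)"
```

```text
t 1.57 tcp [ 475.1 -171.1  330.3] psi 4.9 tilt 0.02 op 0.65 F [-0.8  0.2 -1. ] j [-0.48  0.42  1.93 -0.    0.79 -0.56]
shift cm [ 8.429  0.055 -0.111] turn -0.002
```

Request:
apply_moves --series '[[-0.3, [4.5, 0, 0], 0], [-0.3, [8.4, 0, 0], 0], [-0.3, [8.4, 0, 0], 0], [1, [8.4, 0, 0], 0], [1, [8.4, 0, 0], 0], [1, [8.4, 0, 0], 0], [1, [8.4, 0, 0], 0]]'

```text
t: 2.45
eef_pos: [475.7, -170.1, 246.9]
tcp_rot: [0.912, 1.569, -0.571]
ft_force: [-2.1, 0.2, 7.1]
opening: 0.352
```

```bash
python3 -c "
from h import *
plan(515.9,255.8,385,27.4)"
```

```text
t 2.45 tcp [ 475.7 -170.1  246.9] psi 4.99 tilt 0.08 op 0.352 F [-2.1  0.2  7.1] j [-0.47  0.56  2.   -0.    0.58 -0.56]
shift cm [-13.838   7.731 -42.067] turn -0.391
```

Request:
apply_moves --series '[[1, [-6, 0, 0], 0], [1, [-12, 0, 0], 0], [1, [-13.8, 7.73, -42.07], -0.391], [1, [-13.8, 7.73, -42.07], -0.391], [1, [-13.8, 7.73, -42.07], -0.391], [1, [-13.8, 7.73, -42.07], -0.391], [1, [-13.8, 7.73, -42.07], -0.391], [1, [-13.8, 7.73, -42.07], -0.391], [1, [-13.8, 7.73, -42.07], -0.391], [1, [-13.8, 7.73, -42.07], -0.391], [1, [-13.8, 7.73, -42.07], -0.391], [1, [-13.8, 7.73, -42.07], -0.391]]'

```text
t: 3.95
eef_pos: [516.0, 254.8, 384.0]
tcp_rot: [-1.34, 1.57, -2.434]
ft_force: [0.0, -0.3, -4.0]
opening: 0.351
```

```bash
python3 - <<'E'
from h import *
plan(515.9,255.8,385,27.4)
t=shot('top');s=shot('scene')
print(pix(t,[515.9,255.8,144]),pix(s,[515.9,255.8,144]))
cv2.imwrite('pics/e.png',np.hstack([crop(t['image'],105,270,80,80,5),crop(s['image'],425,200,80,80,5)])[:,:,::-1])
E
```

```text
t 3.95 tcp [516.  254.8 384. ] psi 27.32 tilt 0.03 op 0.351 F [ 0.  -0.3 -4. ] j [ 0.34  0.44  1.71 -0.    0.99 -0.13]
shift cm [-0.1    0.033 -0.096] turn -0.001
[137.92119609 301.46140949] [468.60326515 252.41504153]
```

View pics/e.png

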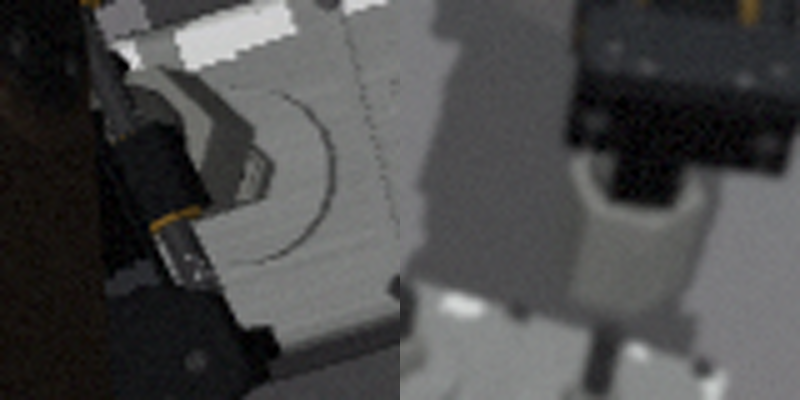

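Both crops show the socket held upright over the stud. Its skirt flats are about parallel to the visible nut edges at (255,175), so I'll lower it in stages.

Request:
apply_moves --series '[[1, [3, 0, 0], 0], [1, [5.5, 0, 0], 0], [1, [6.2, 0, 0], 0], [1, [6.6, 0, 0], 0], [1, [6.6, 0, 0], 0]]'

```text
t: 4.68
eef_pos: [515.7, 255.0, 321.2]
tcp_rot: [0.412, 1.57, -0.681]
ft_force: [-10.1, -8.4, 22.8]
opening: 0.352
```

```bash
python3 -c "
from h import *
plan(515.9,255.8,302,27.4);print(monitor.state()['moment'])"
```

```text
t 4.67 tcp [515.7 255.  321.2] psi 27.37 tilt 0.05 op 0.352 F [-10.1  -8.4  22.8] j [ 0.34  0.52  1.77 -0.    0.85 -0.13]
shift cm [ 1.921  0.049 -0.063] turn -0.0
[-1.34271663  2.10209231  0.0406295 ]
```

It stopped at TCP z 321, with the underside about 79.5 mm up and about 20 mm above the boss. That matches a 30 mm deep bore on the 50 mm stud, so this is the 35 mm socket and I'll put it back.

Request:
apply_moves --series '[[1, [-4, 0, 0], 0], [1, [-7, 0, 0], 0], [1, [-7, -23.2, 36], 0.391], [1, [-7, -23.2, 36], 0.391], [1, [-7, -23.2, 36], 0.391], [1, [-7, -23.2, 36], 0.391], [1, [-7, -23.2, 36], 0.391], [1, [-7, -23.2, 36], 0.391], [1, [-7, -23.2, 36], 0.391], [1, [-7, -23.2, 36], 0.391], [1, [-7, -23.2, 36], 0.391], [1, [-2, -23.2, 36], 0.391], [1, [3, -23.2, 36], 0.391], [1, [6, -23.2, 36], 0.391], [1, [6.8, -23.2, 36], 0.391], [1, [7.1, -23.2, 36], 0.391], [1, [7.2, -23.2, 36], 0.391]]'

```text
t: 6.8
eef_pos: [476.0, -170.5, 247.2]
tcp_rot: [0.98, 1.569, -0.504]
ft_force: [-0.3, 0.1, -3.4]
opening: 0.353
```

```bash
python3 -c "
from h import *
plan(485.4,-248,247,5)"
```

```text
t 6.8 tcp [ 476.  -170.5  247.2] psi 5.01 tilt 0.11 op 0.353 F [-0.3  0.1 -3.4] j [-0.47  0.56  2.   -0.    0.58 -0.56]
shift cm [0.026 0.264 7.807] turn 0.0
```

Request:
apply_moves --series '[[1, [0.1, 0, 0], 0], [1, [0.15, 0, 0], 0], [-0.3, [0.15, 0, 0], 0], [-0.3, [0.15, 0, 0], 0], [-0.3, [0.1, 0, 0], 0], [-0.3, [-4, 0, 0], 0], [-0.3, [-8, 0, 0], 0], [-0.3, [-8, 0.26, 7.81], 0], [-0.3, [-8, 0.26, 7.81], 0], [-0.3, [-8, 0.26, 7.81], 0]]'

```text
t: 8.05
eef_pos: [484.8, -248.7, 325.6]
tcp_rot: [-2.278, 1.57, 2.52]
ft_force: [-0.5, -0.3, -0.2]
opening: 0.645
```

```bash
python3 - <<'E'
from h import *
plan(485.4,-248,246,5)
s=shot('scene','f.png')
cv2.imwrite('pics/f.png',crop(s['image'],200,110,160,120,4)[:,:,::-1])
E
```

```text
t 8.05 tcp [ 484.8 -248.7  325.6] psi 4.88 tilt 0.06 op 0.645 F [-0.5 -0.3 -0.2] j [-0.6   0.48  1.84  0.    0.82 -0.68]
shift cm [ 7.961  0.075 -0.054] turn -0.002
```

View pics/f.png

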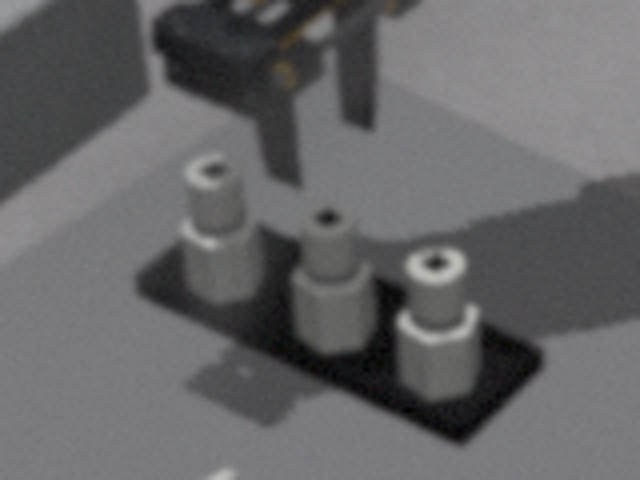

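The first socket, at (435,325) in the crop, stands upright in its cell again. The open fingers are over the middle socket at (330,275). Next I'll grasp that one.

Request:
apply_moves --series '[[-0.3, [4.5, 0, 0], 0], [-0.3, [7.9, 0, 0], 0], [-0.3, [7.9, 0, 0], 0], [1, [7.9, 0, 0], 0], [1, [7.9, 0, 0], 0], [1, [7.9, 0, 0], 0], [1, [7.9, 0, 0], 0]]'

```text
t: 8.98
eef_pos: [485.0, -248.3, 247.9]
tcp_rot: [0.81, 1.57, -0.674]
ft_force: [-1.8, 0.5, 6.1]
opening: 0.356
```

```bash
python3 -c "
from h import *
plan(515.9,255.8,385,32.4)"
```

```text
t 8.97 tcp [ 485.  -248.3  247.9] psi 4.98 tilt 0.06 op 0.356 F [-1.8  0.5  6.1] j [-0.59  0.59  1.9  -0.    0.65 -0.68]
shift cm [-13.746   7.463 -49.937] turn -0.479
```

Request:
apply_moves --series '[[1, [-6, 0, 0], 0], [1, [-12, 0, 0], 0], [1, [-13.8, 7.46, -49.94], -0.479], [1, [-13.8, 7.46, -49.94], -0.479], [1, [-13.8, 7.46, -49.94], -0.479], [1, [-13.8, 7.46, -49.94], -0.479], [1, [-13.8, 7.46, -49.94], -0.479], [1, [-13.8, 7.46, -49.94], -0.479], [1, [-13.8, 7.46, -49.94], -0.479], [1, [-13.8, 7.46, -49.94], -0.479], [1, [-13.8, 7.46, -49.94], -0.479], [1, [-13.8, 7.46, -49.94], -0.479], [1, [-13.8, 7.46, -49.94], -0.479]]'

```text
t: 10.6
eef_pos: [516.0, 254.7, 384.9]
tcp_rot: [-1.472, 1.57, -2.478]
ft_force: [-0.2, -0.2, -4.1]
opening: 0.353
```

```bash
python3 - <<'E'
from h import *
plan(515.9,255.8,320,32.4)
t=shot('top');s=shot('scene')
cv2.imwrite('pics/g.png',np.hstack([crop(t['image'],105,270,80,80,5),crop(s['image'],425,200,80,80,5)])[:,:,::-1])
E
```

```text
t 10.6 tcp [516.  254.7 384.9] psi 32.36 tilt 0.05 op 0.353 F [-0.2 -0.2 -4.1] j [ 0.34  0.44  1.71 -0.    0.99 -0.22]
shift cm [ 6.492  0.058 -0.103] turn -0.001
```

View pics/g.png

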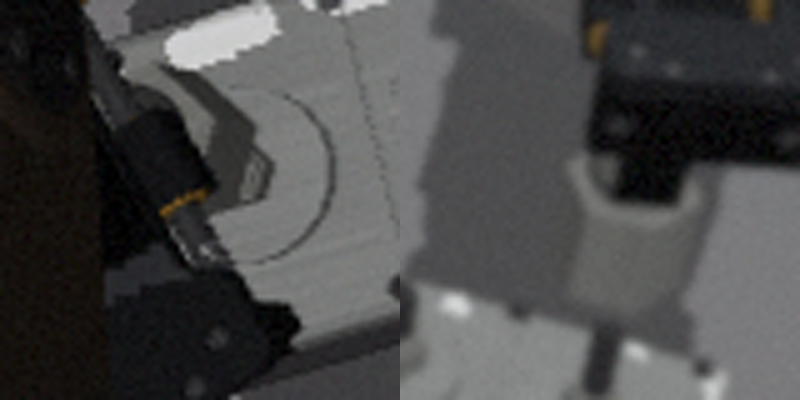

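The socket is upright over the stud with its flats again parallel to the nut edges. Lowering it now.

Request:
apply_moves --series '[[1, [3, 0.05, -0.08], 0], [1, [5.5, 0.05, -0.08], 0], [1, [6.2, 0.05, -0.08], 0], [1, [6.6, 0.05, -0.08], 0], [1, [7, 0.05, -0.08], 0], [1, [7.1, 0.05, -0.08], 0]]'

```text
t: 11.45
eef_pos: [516.2, 256.7, 315.6]
tcp_rot: [1.211, 1.569, 0.206]
ft_force: [-2.5, -1.7, 10.9]
opening: 0.354
```

```bash
python3 -c "
from h import *
plan(515.9,255.8,303,32.4);print(monitor.state()['moment'])"
```

```text
t 11.45 tcp [516.2 256.7 315.6] psi 32.43 tilt 0.12 op 0.354 F [-2.5 -1.7 10.9] j [ 0.35  0.53  1.77 -0.    0.84 -0.22]
shift cm [ 1.255 -0.072  0.06 ] turn 0.001
[-0.47817386  0.60963659 -0.02868733]
```

It is held up at the nut's lead with the underside about 72.7 mm up. The side force points to -x/-y and TCP y overshot by 0.9 mm, so I'll recentre and press a little further.

Request:
apply_moves --series '[[1, [0, -0.07, 0.06], 0], [1, [0.1, -0.07, 0.06], 0], [1, [0.2, -0.07, 0.06], 0]]'

```text
t: 11.82
eef_pos: [516.1, 256.0, 315.2]
tcp_rot: [1.326, 1.566, 0.322]
ft_force: [-3.9, -2.2, 27.0]
opening: 0.352
```

```bash
python3 -c "
from h import *
plan(515.9,255.8,303,32.4);print(monitor.state()['moment'])"
```

```text
t 11.82 tcp [516.1 256.  315.2] psi 32.44 tilt 0.29 op 0.352 F [-3.9 -2.2 27. ] j [ 0.35  0.53  1.78 -0.    0.83 -0.22]
shift cm [ 1.216 -0.038  0.008] turn 0.001
[-0.46750678  1.04038588  0.02979839]
```

Request:
apply_moves --series '[[1, [0, -0.03, 0], 0.03], [1, [0, -0.03, 0], 0.06], [1, [0, -0.03, 0], 0.09], [1, [0, -0.03, 0], 0.09]]'

```text
t: 12.32
eef_pos: [515.7, 255.7, 315.2]
tcp_rot: [1.343, 1.566, 0.248]
ft_force: [-2.5, -2.5, 20.9]
opening: 0.352
```

```bash
python3 - <<'E'
from h import *
plan(515.9,255.8,303,32.4);print(monitor.state()['moment'])
t=shot('top');s=shot('scene')
a=crop(t['image'],115,280,60,60,10);b=crop(s['image'],430,220,60,60,10)
cv2.imwrite('pics/i.png',np.hstack([a[:,:400] if 0 else cv2.resize(a,(400,400)),cv2.resize(b,(400,400))])[:,:,::-1])
E
```

```text
t 12.32 tcp [515.7 255.7 315.2] psi 27.27 tilt 0.26 op 0.352 F [-2.5 -2.5 20.9] j [ 0.35  0.53  1.78 -0.    0.83 -0.13]
shift cm [ 1.217  0.014 -0.002] turn -0.09
[-0.5385523   0.84127237  0.11572189]
```

View pics/i.png

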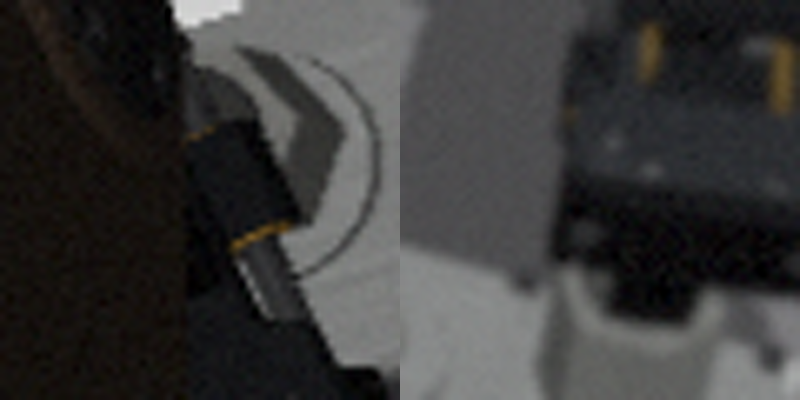

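The top crop shows the skirt's lower rim, with a corner at (345,130) and edges running to (245,47) and (310,225). I'll fit those edges to get the socket's yaw and centre.

```bash
cat > rim.py <<'E'
from h import *
def rim(t,zb,segs,thr=115):
    # segs: approx pixel segments of the skirt's lower rim, boss side right; returns fitted world lines
    g=cv2.GaussianBlur(t['image'].max(2).astype(np.float32),(0,0),.6);out=[]
    for a,b in segs:
        a,b=np.array(a,float),np.array(b,float);n=np.array([b[1]-a[1],-(b[0]-a[0])]);n/=np.hypot(*n);n*=np.sign(n[0]);P=[]
        for f in np.linspace(.15,.85,15):
            k=np.arange(-3,3.01,.1);q=a+f*(b-a)+k[:,None]*n
            v=cv2.remap(g,q[:,0].astype(np.float32)[None],q[:,1].astype(np.float32)[None],1)[0]
            i=np.argmax(np.gradient(v));P.append(onz(t,*q[i],zb)[:2])
        P=np.array(P,np.float32)
        vx,vy,x0,y0=cv2.fitLine(P,cv2.DIST_HUBER,0,.01,.01).ravel()
        nn=np.array([-vy,vx]);res=(P-[x0,y0])@nn
        out.append((np.degrees(np.arctan2(nn[1],nn[0]))%60,(x0,y0),nn,res.std()))
    return out
E
python3 - <<'E'
from rim import *
t=cams.read_camera('top');import pickle;pickle.dump(t,open('w.pkl','wb'))
f=lambda u,v:(115+u/6.667-.5,280+v/6.667-.5)
S=[(f(245,47),f(345,130)),(f(345,130),f(312,222))]
r=rim(t,72.5,S);C=np.array([515.7,255.7])
for a,p,n,e in r: print('flat yaw',round(a,1),'res',round(float(e),2),'dist from TCP axis (21 expected)',abs(float((np.array(p)-C)@n)).__round__(2),n)
t0=pickle.load(open('v.pkl','rb'))[0]
g=lambda u,v:(105+u/4-.5+.0,230+v/4-.5)
# nut hex visible right edges from d.png: origin (130,280) x8
d=lambda u,v:(130+(u-400)/8-.5,280+v/8-.5)
for A,B in((d(597,142),d(647,187)),(d(647,187),d(625,243)),):
    P=np.array([onz(t0,*A,60)[:2],onz(t0,*B,60)[:2]]);v=P[1]-P[0];print('nut edge flat yaw',np.degrees(np.arctan2(v[0],-v[1]))%60,np.hypot(*v))
E
```

```text
flat yaw 17.9 res 0.43 dist from TCP axis (21 expected) 23.64 [-0.74201447  0.6703839 ]
flat yaw 14.7 res 0.31 dist from TCP axis (21 expected) 21.2 [0.2633573 0.9646984]
nut edge flat yaw 18.73879278828454 14.061360609399783
nut edge flat yaw 10.886680037639437 12.026457805826857
```

Request:
apply_moves --series '[[1, [0, -0.05, -0.02], 0], [1, [0, -0.09, -0.05], 0], [1, [0, -0.09, -0.05], 0]]'

```text
t: 12.85
eef_pos: [515.1, 255.8, 315.2]
tcp_rot: [1.348, 1.565, 0.254]
ft_force: [-0.1, -3.3, 19.6]
opening: 0.353
```

```bash
python3 -c "
from h import *
plan(515.9,255.8,303,32.4);print(monitor.state()['moment'])"
```

```text
t 12.85 tcp [515.1 255.8 315.2] psi 27.29 tilt 0.36 op 0.353 F [-0.1 -3.3 19.6] j [ 0.35  0.53  1.78 -0.    0.83 -0.13]
shift cm [1.224 0.065 0.035] turn -0.089
[-0.49298134  0.19343475  0.05907082]
```

Request:
apply_moves --series '[[1, [0, -0.03, 0.05], 0], [1, [0, -0.05, 0.09], 0], [1, [0, -0.07, 0.14], 0], [1, [0, -0.07, 0.14], 0]]'

```text
t: 13.35
eef_pos: [515.2, 254.6, 315.2]
tcp_rot: [1.498, 1.564, 0.403]
ft_force: [-1.3, 3.2, 16.4]
opening: 0.352
```

```bash
python3 -c "
from h import *
plan(515.9,255.8,303,32.4);print(monitor.state()['moment'])"
```

```text
t 13.35 tcp [515.2 254.6 315.2] psi 27.26 tilt 0.41 op 0.352 F [-1.3  3.2 16.4] j [ 0.34  0.53  1.78  0.    0.83 -0.13]
shift cm [ 1.223  0.109 -0.073] turn -0.09
[ 0.56841986  0.05209036 -0.03152649]
```

The height stays at 315.2 through small shifts and turns, so the socket rests on the nut's step (z 73). That fits the 22.5 mm bore being off centre. The rim fit puts the socket about +2.5 mm in x and -1 mm in y off the nut, so I'll search that way under light pressure.

Request:
apply_moves --series '[[1, [0, -0.02, -0.06], 0], [1, [0, -0.04, -0.12], 0], [1, [0, -0.06, -0.18], 0], [1, [0, -0.08, -0.24], 0], [1, [0, -0.09, -0.27], 0], [1, [0, -0.09, -0.27], 0]]'

```text
t: 14.1
eef_pos: [513.8, 256.1, 315.4]
tcp_rot: [1.303, 1.562, 0.209]
ft_force: [3.7, -3.3, 16.4]
opening: 0.355
```

```bash
python3 -c "
from h import *
plan(515.9,255.8,303,32.4);print(monitor.state()['moment'])"
```

```text
t 14.1 tcp [513.8 256.1 315.4] psi 27.3 tilt 0.52 op 0.355 F [ 3.7 -3.3 16.4] j [ 0.35  0.52  1.78 -0.    0.83 -0.13]
shift cm [1.238 0.16  0.122] turn -0.089
[-0.78103663 -1.13255172  0.03913773]
```

```bash
python3 - <<'E'
import numpy as np
D=[((516.2,256.7),(-2.5,-1.7,10.9),(-.478,.6096)),((516.1,256.0),(-3.9,-2.2,27),(-.4675,1.0404)),((515.7,255.7),(-2.5,-2.5,20.9),(-.5386,.8413)),((515.1,255.8),(-.1,-3.3,19.6),(-.493,.1934)),((515.2,254.6),(-1.3,3.2,16.4),(.5684,.0521)),((513.8,256.1),(3.7,-3.3,16.4),(-.781,-1.1326))]
A=[];b=[]
for (x,y),(fx,fy,fz),(mx,my) in D:
    fz+=4
    A+=[[fy,0,fz],[-fx,-fz,0]];b+=[mx+y/1e3*fz-.2558*fz,my-x/1e3*fz+.5159*fz]
x,r,*_=np.linalg.lstsq(np.array(A),np.array(b),rcond=None)
print('h',x[0],'contact offset from (515.9,255.8) mm',x[1:]*1e3,'res',(np.array(A)@x-b).round(3))
E
python3 - <<'E'
import sys;sys.path.insert(0,'.')
from h import *
import os;os.chdir('.')
t=cams.read_camera('top')
s=cams.read_camera('scene')
a=crop(t['image'],135,270,50,60,10);b=crop(s['image'],435,235,50,60,8)
cv2.imwrite('pics/j.png',np.hstack([cv2.resize(a,(400,480)),cv2.resize(b,(400,480))])[:,:,::-1])
E
```

```text
h 0.2345154036748828 contact offset from (515.9,255.8) mm [-1.73012807  1.32602345] res [ 0.086  0.007 -0.014 -0.066 -0.012 -0.217 -0.25  -0.148  0.234  0.274
  0.028  0.257]
```

View pics/j.png

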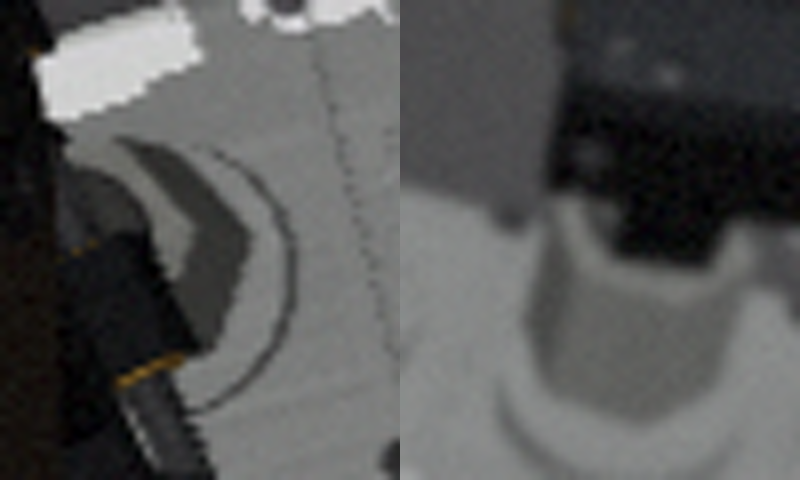

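The scene crop shows the skirt clear of the boss, with the lowest corner near (640,425). The top crop shows a rim corner at (250,235). I'll compare these with the corner positions predicted from the TCP.

```bash
python3 - <<'E'
from h import *
import pickle
t=cams.read_camera('top');s=cams.read_camera('scene');pickle.dump((t,s),open('w2.pkl','wb'))
p=monitor.state()['eef_pos'];print(np.round(p,1))
for yaw in(11.4,16.4,21.4):
  for b in(68,72.5):
    for z in(b,b+44):
      o=[];q=[]
      for k in range(6):
        a=np.radians(yaw+30+60*k);P=[p[0]+24.25*np.cos(a),p[1]+24.25*np.sin(a),z]
        o.append(((pix(s,P)-[435,235]+.5)*8+[400,0]).round().astype(int).tolist());q.append(((pix(t,P)-[135,270]+.5)*8).round().astype(int).tolist())
      print(yaw,b,z,'\n S',o,'\n T',q)
E
```

```text
[513.8 256.1 315.4]
11.4 68 68 
 S [[646, 436], [724, 395], [703, 320], [607, 285], [530, 324], [548, 399]] 
 T [[60, 197], [15, 311], [91, 401], [211, 376], [254, 262], [179, 173]]
11.4 68 112 
 S [[677, 311], [757, 270], [735, 195], [636, 160], [557, 199], [576, 275]] 
 T [[-5, 182], [-52, 302], [27, 396], [153, 370], [199, 250], [120, 156]]
11.4 72.5 72.5 
 S [[649, 424], [727, 383], [706, 308], [610, 273], [533, 312], [551, 387]] 
 T [[53, 196], [8, 310], [85, 401], [205, 376], [249, 261], [173, 171]]
11.4 72.5 116.5 
 S [[680, 298], [760, 257], [738, 182], [639, 147], [559, 186], [579, 261]] 
 T [[-12, 180], [-60, 300], [20, 396], [147, 369], [193, 248], [114, 154]]
16.4 68 68 
 S [[655, 435], [727, 389], [697, 315], [598, 286], [527, 330], [554, 405]] 
 T [[52, 205], [17, 321], [101, 404], [219, 369], [252, 252], [169, 170]]
16.4 68 112 
 S [[686, 311], [759, 264], [728, 190], [627, 161], [554, 205], [582, 280]] 
 T [[-14, 189], [-50, 312], [37, 399], [162, 362], [197, 239], [110, 153]]
16.4 72.5 72.5 
 S [[658, 423], [730, 377], [700, 302], [601, 273], [530, 318], [557, 393]] 
[... 204 characters left out ...]
], [155, 361], [191, 238], [103, 152]]
21.4 68 68 
 S [[664, 434], [728, 383], [690, 310], [590, 287], [525, 336], [561, 410]] 
 T [[44, 212], [20, 331], [111, 406], [226, 361], [249, 242], [159, 168]]
21.4 68 112 
 S [[695, 310], [761, 258], [721, 185], [618, 162], [552, 211], [589, 285]] 
 T [[-21, 198], [-47, 323], [48, 401], [169, 354], [194, 229], [99, 151]]
21.4 72.5 72.5 
 S [[667, 422], [732, 371], [693, 297], [593, 274], [528, 324], [564, 398]] 
 T [[38, 211], [13, 331], [105, 406], [221, 360], [244, 241], [153, 167]]
21.4 72.5 116.5 
 S [[698, 296], [765, 245], [725, 171], [621, 149], [555, 198], [592, 272]] 
 T [[-29, 196], [-55, 322], [41, 401], [163, 353], [188, 227], [92, 149]]
```

```bash
python3 - <<'E'
from m import *
t0=t
t1,s1=pickle.load(open('w2.pkl','rb'))
for n,c in(('before',t0),('after',t1)):
    for u,v in((414.8,326.6),(514.8,314.2)):
        p,A=blob(c,u,v,6,110);print(n,p.round(2),round(A,1),onz(c,*p,89).round(2))
E
```

```text
before [414.84 326.6 ] 67.9 [ 475.85 -170.12   89.  ]
before [514.8  314.19] 72.2 [ 494.56 -334.08   89.  ]
after [415.6  325.64] 61.4 [ 477.37 -171.4    89.  ]
after [514.76 314.26] 68.2 [ 494.45 -334.01   89.  ]
```

All the evidence points the same way. The camera-to-robot bias is about (+1.4,-0.9) mm at the tray, and both the contact fit and the rim say the socket should go further to -x/+y. I'll continue the search there.

Request:
apply_moves --series '[[1, [0, 0.03, -0.05], 0], [1, [0, 0.05, -0.11], 0], [1, [0, 0.05, -0.11], 0], [1, [0, 0.0, -0.13], 0], [1, [0, 0.0, -0.13], 0]]'

```text
t: 14.92
eef_pos: [513.3, 257.1, 315.4]
tcp_rot: [1.264, 1.562, 0.169]
ft_force: [5.8, -4.9, 16.2]
opening: 0.349
```

```bash
python3 -c "
from h import *
plan(515.9,255.8,303,32.4);print(monitor.state()['moment'])"
```

```text
t 14.93 tcp [513.3 257.1 315.4] psi 27.3 tilt 0.52 op 0.349 F [ 5.8 -4.9 16.2] j [ 0.35  0.52  1.78 -0.    0.83 -0.13]
shift cm [1.239 0.164 0.231] turn -0.089
[-1.18163929 -1.21603601  0.04598423]
```

The lateral force suggests the socket is pivoting in the jaws about the jaw axis rather than sliding, so searching under pressure isn't reliable. I'll stand it back in its cell and regrasp it with the jaws turned 90°, so it is centred on both axes. After that I'll measure the camera-to-robot bias at the nut.

Request:
apply_moves --series '[[1, [-4, 0, 0], 0], [1, [-8, 0, 0], 0], [1, [-8, 0, 0], 0]]'

```text
t: 15.3
eef_pos: [511.8, 257.3, 395.1]
tcp_rot: [1.423, 1.565, 0.329]
ft_force: [0.8, -0.2, -4.6]
opening: 0.351
```

```bash
python3 - <<'E'
from h import *
plan(485,-248,387,5)
E
```

```text
t 15.3 tcp [511.8 257.3 395.1] psi 27.28 tilt 0.35 op 0.351 F [ 0.8 -0.2 -4.6] j [ 0.35  0.43  1.7  -0.    1.01 -0.13]
shift cm [  0.694 -25.552  43.684] turn 0.389
```

Request:
apply_moves --series '[[1, [0.7, -25.55, 43.68], 0.389], [1, [0.7, -25.55, 43.68], 0.389], [1, [0.7, -25.55, 43.68], 0.389], [1, [0.7, -25.55, 43.68], 0.389], [1, [0.7, -25.55, 43.68], 0.389], [1, [0.7, -25.55, 43.68], 0.389], [1, [0.7, -25.55, 43.68], 0.389], [1, [0.7, -25.55, 43.68], 0.389], [1, [0.7, -25.55, 43.68], 0.389], [1, [0.7, -25.55, 43.68], 0.389], [1, [0.7, -25.55, 43.68], 0.389], [1, [6, -25.55, 43.68], 0.389], [1, [11, -25.55, 43.68], 0.389], [1, [13.5, -25.55, 43.68], 0.389], [1, [14.2, -25.55, 43.68], 0.389], [1, [14.3, -25.55, 43.68], 0.389]]'

```text
t: 17.3
eef_pos: [485.2, -247.5, 249.6]
tcp_rot: [0.802, 1.57, -0.681]
ft_force: [-0.6, -0.7, -3.9]
opening: 0.353
```

```bash
python3 - <<'E'
from h import *
plan(485,-248,248,5)
E
```

```text
t 17.3 tcp [ 485.2 -247.5  249.6] psi 5.04 tilt 0.03 op 0.353 F [-0.6 -0.7 -3.9] j [-0.59  0.59  1.9  -0.    0.65 -0.68]
shift cm [ 0.16  -0.028  0.051] turn 0.001
```

Request:
apply_moves --series '[[1, [0.15, 0, 0], 0], [1, [0.2, 0, 0], 0], [-0.3, [0.2, 0, 0], 0], [-0.3, [0.2, 0, 0], 0], [-0.3, [0.1, 0, 0], 0], [-0.3, [0.1, 0, 0], 1.571], [-0.3, [0.1, 0, 0], 1.571], [-0.3, [0.1, 0, 0], 1.571], [-0.3, [0.1, 0, 0], 1.571], [-0.3, [0.1, 0, 0], 1.571], [-0.3, [0.1, 0, 0], 1.571], [-0.3, [0.1, 0, 0], 1.571], [-0.3, [0.1, 0, 0], 1.571], [-0.3, [0.1, 0, 0], 1.571], [-0.3, [0.1, 0, 0], 1.571], [1, [0.1, 0, 0], 1.571], [1, [0.1, 0, 0], 1.571], [1, [0.1, 0, 0], 1.571], [1, [0.1, 0, 0], 1.571]]'

```text
t: 19.68
eef_pos: [484.9, -248.1, 248.1]
tcp_rot: [2.078, 1.57, -0.976]
ft_force: [0.5, -0.6, 0.1]
opening: 0.351
```

```bash
python3 - <<'E'
from h import *
plan(514.0,256.3,387,-63)
E
```

```text
t 19.68 tcp [ 484.9 -248.1  248.1] psi -85.01 tilt 0.02 op 0.351 F [ 0.5 -0.6  0.1] j [-0.59  0.59  1.9  -0.    0.65  0.89]
shift cm [-13.903 -49.992  -7.29 ] turn -0.384
```

Request:
apply_moves --series '[[1, [-6, 0, 0], 0], [1, [-12, 0, 0], 0], [1, [-13.9, -50, -7.29], -0.386], [1, [-13.9, -50, -7.29], -0.386], [1, [-13.9, -50, -7.29], -0.386], [1, [-13.9, -50, -7.29], -0.386], [1, [-13.9, -50, -7.29], -0.386], [1, [-13.9, -50, -7.29], -0.386], [1, [-13.9, -50, -7.29], -0.386], [1, [-13.9, -50, -7.29], -0.386], [1, [-13.9, -50, -7.29], -0.386], [1, [-13.9, -50, -7.29], -0.386], [1, [-13.9, -50, -7.29], -0.386], [1, [-11.3, -50, -7.29], -0.386], [1, [-11.3, -50, -7.29], -0.386], [1, [-11.3, -50, -7.29], -0.386]]'

```text
t: 21.68
eef_pos: [514.5, 255.8, 361.8]
tcp_rot: [2.783, 1.57, 0.113]
ft_force: [-0.9, -0.1, -3.7]
opening: 0.351
```

```bash
python3 - <<'E'
from h import *
import pickle
plan(514.0,256.3,387,-63)
t=shot('top');s=shot('scene');st=monitor.state();p=st['eef_pos'];b=p[2]-243.1
pickle.dump((t,s,p),open('w3.pkl','wb'))
for c,n,o,f in((t,'T',(120,275),8),(s,'S',(440,220),8)):
  for z in(b,b+44):
    print(n,round(z,1),[((pix(c,[p[0]+24.25*np.cos(a),p[1]+24.25*np.sin(a),z])-o+.5)*f+[400*(n=='S'),0]).round().astype(int).tolist() for a in np.radians(16.4+30+60*np.arange(6))])
cv2.imwrite('pics/k.png',np.hstack([crop(t['image'],120,275,50,60,8),crop(s['image'],440,220,50,60,8)])[:,:,::-1])
E
```

```text
t 21.68 tcp [514.5 255.8 361.8] psi -62.97 tilt 0.03 op 0.351 F [-0.9 -0.1 -3.7] j [ 0.35  0.47  1.73 -0.    0.94  1.45]
shift cm [-2.518 -0.066  0.018] turn 0.0
T 118.9 [[96, 144], [59, 268], [147, 356], [272, 318], [308, 194], [220, 108]]
T 162.9 [[22, 127], [-17, 257], [76, 350], [208, 310], [246, 180], [153, 89]]
S 118.9 [[650, 412], [724, 365], [692, 290], [590, 261], [517, 306], [545, 381]]
S 162.9 [[683, 278], [759, 232], [726, 157], [621, 128], [545, 172], [575, 248]]
```

View pics/k.png

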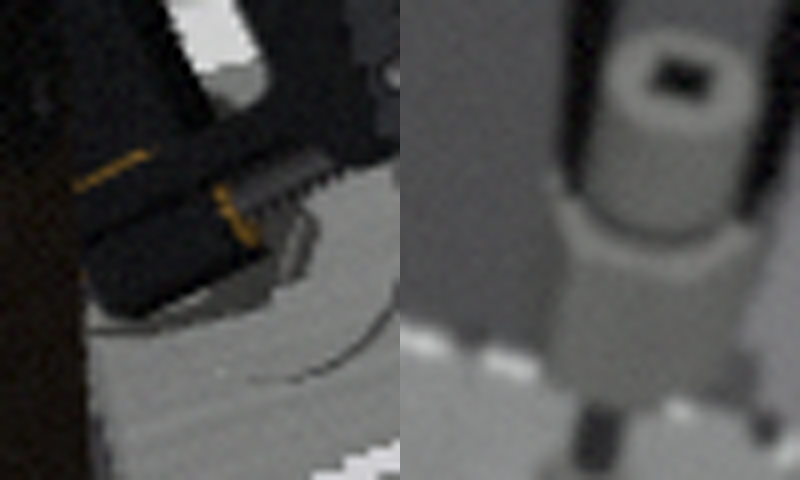

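The scene crop shows the socket upright over the stud with its recess at (683,78). The top crop shows the skirt's lower edge running from about (180,325) to (270,298), which is above the predicted edge. That was the last view allowed, so from here on I'll use numbers only.

```bash
cat > n.py <<'E'
from rim import *
from m import blob
import pickle
def studaxis(s,rows,u0):
    g=cv2.resize(s['image'].max(2).astype(np.float32),None,fx=1,fy=1);o=[]
    for r in rows:
        a=g[r,u0-9:u0+10];w=np.clip(np.median(a)-a-25,0,None);o.append((u0-9+(w*np.arange(19)).sum()/w.sum(),r))
    return np.array(o)
E
python3 - <<'E'
from n import *
t,s,p=pickle.load(open('w3.pkl','rb'));t0,s0=pickle.load(open('v.pkl','rb'))
b=p[2]-243.1
q,A=blob(s,440+283/8-.5,220+78/8-.5,5,95);w=onz(s,*q,b+84);print('recess',q.round(2),A,'scene socket-TCP',(w-p)[:2].round(2))
f=lambda u,v:(120+u/8-.5,275+v/8-.5)
for th in(0,):
  for a,pt,n,e in rim(t,b,[(f(165,333),f(265,303))]): print('flat yaw',a,e,'signed', [(float((np.array(pt)-np.array(p[:2]))@n)).__round__(2),n])
# profile across edge in top
g=t['image'].max(2)
for u in range(141,153): print(u,g[308:322,u])
print('stud before');g=s0['image'].max(2);print(g[262:286,452:474])
print('stud now');g=s['image'].max(2);print(g[266:284,452:476])
E
```

```text
recess [474.81 229.42] 44.9375 scene socket-TCP [1.66 1.07]
flat yaw 15.55882 1.4042872 signed [-18.92, array([0.9633556 , 0.26822752], dtype=float32)]
141 [ 22  20  16   9  10  87  54  56  88 120 114 122 119 123]
142 [ 24  17  14   8  51  82  57  59 104 125 116 116 125 120]
143 [ 19  18  11   5 100  69  55  57 121 126 119 120 120 119]
144 [ 21  14  10  46 109  59  57  87 125 122 120 121 127 119]
145 [ 15  11   9  91  74  56  57  90 125 120 124 124 124 120]
146 [ 11   9  26  63  58  53  57 104 125 119 121 124 123 122]
147 [ 13  12  50  51  56  55  55 125 125 121 121 123 122 139]
148 [ 11  23  55  54  53  59  85 125 122 123 117 128 120 127]
149 [ 13  50  54  56  52  59  85 127 120 121 124 123 120 122]
150 [ 26  53  54  56  55  51 103 125 122 123 123 120 124 125]
151 [ 51  52  50  51  51  55 123 125 123 126 129 119 124 122]
152 [ 53  52  52  50  53  82 129 120 124 123 125 120 119 124]
stud before
[[139 132 129 126 124 122 120 121 121 122 126 120 121 122 117 123 118 121
  123 119 122 121]
 [173 163 152 145 135 131 125 123 123 121 122 119 118 113 116 119 119 119
  121 123 120 123]
 [198 
[... 3168 characters left out ...]
39 140 141 135 127 119 114 107  82  56  49  48  47  67  96 121 130
  136 135 135 136 139 136]
 [141 141 140 137 130 118 109 107 102  91  70  54  53  53  76 104 119 130
  133 136 136 138 135 139]
 [142 143 140 139 127 111 100 102 106 101  92  82  76  81  93 107 119 128
  132 136 137 138 135 137]
 [141 142 142 138 129 105  95 100 104 106 103 101 100 105 106 110 114 123
  133 138 138 135 138 138]
 [142 140 139 141 130 104  89  93 100 104 106 106 105 111 109 109 115 124
  133 137 137 136 136 134]
 [144 142 139 141 133 108  91  94  98 101 104 105 104 106 105 104 108 124
  134 138 140 137 139 139]
 [140 143 141 142 133 115  98  94  98 100  96 105 100 102 101 102 111 126
  135 137 137 137 136 138]]
```

```bash
python3 - <<'E'
from n import *
t0,s0=pickle.load(open('v.pkl','rb'))
for u,v in((466.1,266.5),(466.1,266.9)):
    w=onz(s0,u,v,110)[:2];print('stud end scene',w.round(2),'-> robot',(w-[1.66,1.07]).round(2))
# boss top circle in top view: ring edge points via dark crescent -> fit from z=50 outer edge, radius 29
g=cv2.GaussianBlur(t0['image'].max(2).astype(np.float32),(0,0),.5)
P=[]
for a in np.radians(np.arange(-170,-30,4)):   # world directions toward -y side (visible crescent)
    k=np.arange(26,33,.1);q=np.array([pix(t0,[515.9+r*np.cos(a),255.8+r*np.sin(a),60]) for r in k]).astype(np.float32)
    v=cv2.remap(g,q[:,0][None],q[:,1][None],1)[0];d=np.gradient(v);i=np.argmin(d)
    if d[i]<-1.0: P.append([515.9+k[i]*np.cos(a),255.8+k[i]*np.sin(a)])
P=np.array(P);A=np.c_[2*P,np.ones(len(P))];x=np.linalg.lstsq(A,(P**2).sum(1),rcond=None)[0]
from scipy.optimize import least_squares
f=least_squares(lambda c:np.hypot(*(P-c).T)-29,[515.9,255.8],loss='soft_l1');print('boss',len(P),x[:2].round(2),np.sqrt(x[2]+x[:2]@x[:2]).round(2),'r29:',f.x.round(2))
E
```

```text
stud end scene [518.5  258.37] -> robot [516.84 257.3 ]
stud end scene [519.39 258.88] -> robot [517.73 257.81]
boss 35 [515.51 256.25] 28.35 r29: [515.65 257.04]
```

The views disagree by 2–4 mm on depth, so I'll feel for the stud instead. With the underside at about z 82 there is no vertical contact. Moving along a flat normal until the bore wall touches the 12 mm stud on both sides gives both the centre and the bore size.

Request:
apply_moves --series '[[1, [2, 0, 0], 0], [1, [3.7, 0, 0], 0], [1, [3.7, -0.19, 0.07], 0], [1, [3.7, -0.38, 0.13], 0], [1, [3.7, -0.57, 0.2], 0], [1, [3.7, -0.57, 0.2], 0], [1, [3.7, -0.57, 0.2], 0]]'

```text
t: 22.65
eef_pos: [510.0, 260.5, 324.6]
tcp_rot: [2.753, 1.569, 0.085]
ft_force: [3.4, -2.9, -0.9]
opening: 0.351
```

```bash
cat >> h.py <<'E'
def probe(deg):
    s=monitor.state();e=np.array([np.cos(np.radians(deg)),np.sin(np.radians(deg))]);n=np.array([-e[1],e[0]]);p=np.array(s['eef_pos']);f=np.array(s['ft_force'])
    print('t',round(s['t'],2),'tcp',p.round(2),'along e',(e@p[:2]).round(2),'perp',(n@p[:2]).round(2),'F e,n,z',(e@f[:2]).round(2),(n@f[:2]).round(2),f[2].round(2),'M',np.round(s['moment'],2),'op',round(s['opening'],3))
E
python3 -c "
from h import *
probe(136.4)"
```

```text
t 22.65 tcp [509.99 260.5  324.58] along e -189.67 perp -540.35 F e,n,z -4.45 -0.22 -0.86 M [-0.62 -0.69 -0.03] op 0.351
```

Request:
apply_moves --series '[[1, [0, 0.3, -0.1], 0], [1, [0, 0.6, -0.21], 0], [1, [0, 0.9, -0.32], 0], [1, [0, 1.13, -0.4], 0], [1, [0, 1.13, -0.4], 0], [1, [0, 1.13, -0.4], 0]]'

```text
t: 23.4
eef_pos: [518.2, 252.6, 323.9]
tcp_rot: [-0.816, 1.57, 2.798]
ft_force: [-2.4, 4.0, -5.0]
opening: 0.351
```

```bash
python3 -c "
from h import *
probe(136.4)"
```

```text
t 23.4 tcp [518.22 252.57 323.93] along e -201.1 perp -540.28 F e,n,z 4.47 -1.22 -4.98 M [0.98 0.66 0.03] op 0.351
```

The chord is 11.4 mm including compliance, against 10.5 for the 22.5 mm bore and 16.5 for the 28.5 mm bore. This is the fitting socket, and the nut centre along 136.4° is -195.4. I'll turn 60° (hex symmetry) and feel along 16.4°.

Request:
apply_moves --series '[[1, [0, -0.3, 0.1], 0], [1, [0, -0.57, 0.2], -0.18], [1, [0, -0.57, 0.2], -0.36], [1, [0, -0.57, 0.2], -0.54], [1, [0, -0.57, 0.2], -0.72], [1, [0, -0.57, 0.2], -0.9], [1, [0, -0.57, 0.2], -1.047], [1, [0, -0.57, 0.2], -1.047], [1, [0, -0.51, -0.1], -1.047], [1, [0, -0.46, -0.39], -1.047], [1, [0, -0.46, -0.39], -1.047], [1, [0, -0.46, -0.39], -1.047]]'

```text
t: 24.9
eef_pos: [519.5, 258.2, 323.9]
tcp_rot: [-1.138, 1.569, -2.76]
ft_force: [-4.8, -0.6, -2.3]
opening: 0.349
```

```bash
python3 -c "
from h import *
probe(16.4);plan(515,255,325,-3)"
```

```text
t 24.9 tcp [519.54 258.18 323.88] along e 571.3 perp 100.99 F e,n,z -4.77 0.74 -2.35 M [-0.3   1.05  0.01] op 0.349
t 24.9 tcp [519.5 258.2 323.9] psi -2.95 tilt 0.09 op 0.349 F [-4.8 -0.6 -2.3] j [ 0.35  0.52  1.76 -0.    0.86  0.4 ]
shift cm [-0.111 -0.437  0.341] turn 0.001
```

Request:
apply_moves --series '[[1, [0, -0.3, 0.1], 0], [1, [0, -0.6, 0.21], 0], [1, [0, -0.9, 0.32], 0], [1, [0, -1.13, 0.4], 0], [1, [0, -1.13, 0.4], 0], [1, [0, -1.13, 0.4], 0]]'

```text
t: 25.65
eef_pos: [508.6, 254.8, 324.2]
tcp_rot: [1.806, 1.57, 0.184]
ft_force: [3.0, -0.1, -3.6]
opening: 0.353
```

```bash
python3 -c "
from h import *
probe(16.4)
e=lambda d:np.array([np.cos(np.radians(d)),np.sin(np.radians(d))])
p=np.array(monitor.state()['eef_pos'])[:2]
c2=(571.3+e(16.4)@p)/2
c=np.linalg.solve([e(136.4),e(16.4)],[-195.385,c2]);print('centre',c2,c);plan(*c,325,-3)"
```

```text
t 25.65 tcp [508.55 254.83 324.23] along e 559.81 perp 100.88 F e,n,z 2.84 -0.99 -3.58 M [ 0.04 -0.59  0.01] op 0.353
centre 565.5556425931564 [514.05363838 256.48661177]
t 25.65 tcp [508.6 254.8 324.2] psi -2.93 tilt 0.04 op 0.353 F [ 3.  -0.1 -3.6] j [ 0.35  0.51  1.79 -0.    0.85  0.4 ]
shift cm [-0.076  0.541 -0.193] turn 0.001
```

The second chord is 11.5 mm, so the nut's axis is at about (514.0, 256.4) in robot coordinates. I'll centre there before lowering.

Request:
apply_moves --series '[[1, [0, 0.3, -0.1], 0], [1, [0, 0.56, -0.2], 0], [1, [0, 0.56, -0.2], 0], [1, [0, 0.56, -0.2], 0]]'

```text
t: 26.15
eef_pos: [514.0, 256.5, 324.0]
tcp_rot: [-0.933, 1.57, -2.555]
ft_force: [0.8, 0.4, -4.9]
opening: 0.352
```

```bash
python3 -c "
from h import *
plan(514.0,256.4,317,-3)"
```

```text
t 26.15 tcp [514.  256.5 324. ] psi -2.92 tilt 0.02 op 0.352 F [ 0.8  0.4 -4.9] j [ 0.35  0.51  1.77 -0.    0.86  0.4 ]
shift cm [0.698 0.003 0.01 ] turn 0.001
```

Centred. Next I'll lower it past the step level; the earlier stop was at 315.3.

Request:
apply_moves --series '[[1, [0.4, 0, 0], 0], [1, [0.7, 0, 0], 0], [1, [0.9, 0, 0], 0], [1, [1.1, 0, 0], 0], [1, [1.1, 0, 0], 0]]'

```text
t: 26.78
eef_pos: [514.0, 256.4, 312.8]
tcp_rot: [-0.539, 1.57, -2.16]
ft_force: [-0.1, -2.1, -4.8]
opening: 0.351
```

```bash
python3 -c "
from h import *
plan(514.0,256.4,302.5,-3);probe(16.4)"
```

```text
t 26.77 tcp [514.  256.4 312.8] psi -2.92 tilt 0.03 op 0.351 F [-0.1 -2.1 -4.8] j [ 0.35  0.53  1.78 -0.    0.83  0.4 ]
shift cm [ 1.035e+00 -3.000e-03 -1.000e-03] turn 0.001
t 26.77 tcp [514.03 256.39 312.85] along e 565.51 perp 100.83 F e,n,z -0.72 -2.0 -4.8 M [-0.46 -0.25  0.06] op 0.351
```

It has passed the step with no upward force. Lowering the rest of the way to the boss (TCP about 303).

Request:
apply_moves --series '[[1, [0.3, 0, 0], 0], [1, [0.6, 0, 0], 0], [1, [0.8, 0, 0], 0], [1, [0.95, 0, 0], 0], [1, [1.05, 0, 0], 0], [1, [1.1, 0, 0], 0], [1, [1.1, 0, 0], 0]]'

```text
t: 27.65
eef_pos: [514.0, 256.6, 303.0]
tcp_rot: [2.015, 1.57, 0.394]
ft_force: [-3.0, -2.4, 7.7]
opening: 0.353
```

```bash
python3 -c "
from h import *
plan(514.0,256.4,302.5,-3);probe(16.4)"
```

```text
t 27.65 tcp [514.  256.6 303. ] psi -2.92 tilt 0.05 op 0.353 F [-3.  -2.4  7.7] j [0.35 0.54 1.79 0.   0.81 0.4 ]
shift cm [0.052 0.003 0.023] turn 0.001
t 27.65 tcp [513.99 256.63 303.02] along e 565.53 perp 101.07 F e,n,z -3.5 -1.43 7.69 M [-0.69  0.56  0.02] op 0.353
```

It stops at TCP 303.0, with the underside at about 60 mm. I'll press slightly to confirm a hard stop, let it settle, and check the two sockets in the tray.

Request:
apply_moves --series '[[1, [0.1, 0, 0], 0], [1, [0.1, 0, 0], 0], [1, [0.1, 0, 0], 0], [1, [0.1, 0, 0], 0]]'

```text
t: 28.15
eef_pos: [513.9, 256.6, 302.9]
tcp_rot: [2.059, 1.569, 0.437]
ft_force: [-5.5, -3.9, 17.4]
opening: 0.349
```

```bash
python3 - <<'E'
from m import *
probe(16.4);print(np.round(monitor.state()['qvel'],4))
t1=cams.read_camera('top');s1=cams.read_camera('scene')
for u,v in((415.6,325.6),(514.8,314.2)):
    p,A=blob(t1,u,v,6,110);print('tray recess',p.round(2),round(A,1),onz(t1,*p,89).round(1))
P=monitor.state()['eef_pos'];q=pix(s1,[P[0]+1.66,P[1]+1.07,144]);r,A=blob(s1,*q,6,95);print('recess scene: seated predicted',q.round(2),'seen',r.round(2),A)
# bystanders: image change between start and now
for nm,(x,y,w,h) in dict(bottle=(325,150,45,50),spanner=(400,145,35,110),bin=(165,125,110,95)).items():
    d=cv2.absdiff(t['image'][y:y+h,x:x+w],t1['image'][y:y+h,x:x+w]).max(2);print(nm,'changed px',int((d>40).sum()))
E
```

```text
t 28.15 tcp [513.92 256.65 302.92] along e 565.47 perp 101.11 F e,n,z -6.33 -2.16 17.4 M [-0.68  1.08  0.  ] op 0.349
[-0.     -0.0016 -0.0003 -0.0007 -0.0007 -0.0015]
tray recess [415.63 325.62] 61.8 [ 477.4 -171.4   89. ]
tray recess [514.78 314.23] 67.9 [ 494.5 -334.    89. ]
recess scene: seated predicted [469.62 252.8 ] seen [468.9  252.15] 105.5
bottle changed px 0
spanner changed px 0
bin changed px 0
```

```bash
python3 -c "
from h import *
print(job.job_done());s=monitor.state();print(s['t'],s['eef_pos'],s['ft_force'],s['opening'])"
```

```text
the job is handed in; nothing more can be done
None
the job is handed in; nothing more can be done
```

The fitting socket, the one from the middle tray cell, is seated on the nut and still held in the gripper. The job was handed in at about 28 s of the 72 s allowed.

**What I did**
- **First socket (cell nearest the nut):** it stopped about 20 mm above the boss, which matches the 35 mm bore on the 50 mm stud. I put it back in its cell.
- **Middle socket:** it first stuck on the step of the nut because it was about 2 mm off centre. I stood it back in its cell and regrasped it with the jaws turned 90°. I then found the stud by touching it from both sides with the bore wall, which put the nut's axis at about (514.0, 256.4).
- **Bore size:** those touches gave a chord of about 11.4 mm, which matches the 22.5 mm bore. The socket then went down without resistance.
- **Third socket:** not touched.

**Last checks**
- **Seating:** hard stop at TCP z 302.9–303.0, so the underside is about 60 mm up, on the boss. It pressed with 17 N and was at rest, and the opening of 0.349 (33 mm) shows it is still gripping the neck.
- **Tray:** both other sockets' tops were in place as they stood; I saw the first one upright in a picture after putting it back.
- **Bystanders:** no pixel change at the bottle, spanner or bin.

**What disagreed**
- The cameras were about 2 mm off the robot and up to 4 mm off each other in depth at the nut. That caused the first failed fit, so I relied on touch for the centring.
- At the end the socket's top was about 1 pixel off the prediction in the scene camera, with a dark-spot area of 105 pixels against 45 earlier. That check is weak.
- The final seating was checked by force, height and these numbers, not by eye, because all 12 picture views were used.

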